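# Snug the shaft nut deep inside a gear reducer

## Task

Tighten the shaft nut at the bottom of the gear reducer's deep bore: take the T-handle driver with the larger socket from its wooden block, lower it into the bore, feel the socket gently fully down over the nut, and turn it clockwise until the nut comes up firm, without forcing it any further. Then lift the driver out and stand it back upright in the hole it came from, fully down and without dropping it, and leave everything else as it is.

Things in the scene. Friction and masses are not known exactly. Their poses are not given: they have to be found in the camera images.
- driver: Large T-handle socket driver, plain steel, 182 mm tall, 0.5 to 0.75 kg, upright in the wooden block. Origin: centre of the socket's open lower end; z up the shank, x along the cross bar. Socket 44 mm outside, 46 mm high; its six-sided hollow is 31.2 mm across flats, 18 mm deep, mouth bevelled, with flats square to x and every 60 deg from there. Above it a shank 16 mm thick, then the head.
- driver_head (a point): Centre of the large driver's head, 166 mm above its origin, axes alike. The head is 26 mm (x) by 22 mm (y) by 32 mm high; grip it from above across its y faces, with about 100 N so that it does not slip while turning. A round cross bar, 12 mm thick, 170 mm long, runs through the head along x at this height.
- driver_small: Small T-handle socket driver, in the block's other hole: same height, head and bar, but a socket of only 34 mm outside and 22 mm across flats, too small for the nut. Not needed. Origin and axes alike.
- gearbox: Worm gear reducer of bare cast aluminium, fixed to the bench, its hub open upwards. Origin: on the hub's axis, on the bench. Foot plate 150 mm (x) by 124 mm (y); wheel case 112 mm across, 71 mm high; hub 78 mm across, 125 mm high; a square motor flange, 88 mm, up to 94 mm high, stands 97 mm from the axis at the +x end.
- bore_mouth (a point): Centre of the mouth of the hub's bore, 125 mm above the bench. The bore is round, 52 mm wide, and runs straight down to a floor 28 mm above the bench.
- nut_place (a point): On the bore's axis at the nut's top face, 46 mm above the bench, 79 mm below the mouth. The nut: plain steel hexagon, top edge chamfered, 30 mm across flats, 16 mm high, on a 20 mm shaft whose end stands at 50 mm. The shaft stands at any angle, so which way the nut's flats point is not known (this point's axes are the reducer's).
- nut (a joint): Turn of the nut on its shaft, rad, growing clockwise seen from above; starts at 0.4 to 0.8. It drags with about 0.3 N m and comes up hard on the bearing at 1.40: home is above 1.36. From there the twist climbs by about 3 to 5 N m per rad, as the shaft and gearing give and spring back; 0.45 N m is firm, 0.8 N m too much. Ease the twist off before drawing the socket away.
- seat (a point): On the bore's axis, 32 mm above the bench: where the socket's lower end comes when it is fully down over the nut (its hollow then rests on the shaft's end). Out of step it rests on the nut's corners with its lower end at about 41 to 45 mm; it drops over the nut only when the flats agree within about 4 deg. Press lightly: above some 15 N it may drag the nut round with it.
- rack: Block of wood, 190 mm (x) by 74 mm (y) by 34 mm high, fixed to the bench, with two round blind holes in its top, each 54 mm wide and 24 mm deep (floor 10 mm above the bench). Origin: centre of its underside. Which driver stands in which hole differs.
- rack_hole0 (a point): Centre of the mouth of one hole, 55 mm from the block's middle towards its -x end, 34 mm above the bench.
- rack_hole1 (a point): Centre of the mouth of the other hole, 55 mm from the block's middle towards its +x end, 34 mm above the bench.
- cover: Bystander: round aluminium cover, 90 mm across, 14 mm high, flat on the bench. Origin under its centre.
- bearing: Bystander: ball bearing, 62 mm across, 16 mm high. Origin under its centre.
- oil: Bystander: white oil bottle, 60 mm across, 160 mm tall. Origin under its centre.
- mug: Bystander: blue mug, 80 mm across, 95 mm tall. Origin under its centre.
- screwdriver: Bystander: screwdriver with black handle, 200 mm long, lying. Origin under its middle.
- tray: Bystander: grey two-part tray of bolts, 120 by 170 mm, 32 mm high. Origin under its centre.
- coupling: Bystander: aluminium shaft coupling, 52 mm across, 30 mm high. Origin under its centre.

How it is judged:
On the way, in this order (a step that is already met when the one before it is completed fails the run):
1. the driver's socket is down over the nut (horizontal distance between driver and nut_place below 0.004 m and z of driver in the frame of gearbox below 0.038 m and angle between driver's own z axis and vertical below 0.1 rad), for 0.2 s.
2. the nut is turned home (value of joint nut above 1.36 rad), for 0.1 s.
At the end, for the whole second after the job is handed in: The nut is home (joint value above 1.36 rad), the large driver stands upright (within 0.15 rad), at rest, on the floor of a hole of the wooden block (axis within 8 mm of the hole's, origin less than 15 mm above the block's underside), and it has been let go (value of joint nut above 1.36 rad and (horizontal distance between driver and rack_hole0 below 0.008 m or horizontal distance between driver and rack_hole1 below 0.008 m) and z of driver in the frame of rack below 0.015 m and angle between driver's own z axis and vertical below 0.15 rad and linear speed of driver below 0.03 m/s); the robot touches nothing.
It fails at once if the driver is pressed, twisted or knocked against the reducer, its nut or the wooden block with more than 90 N (contact force between driver and gearbox above 90 N or contact force between driver and rack above 90 N).
It fails at once if the driver is dropped or slammed into its hole in the wooden block (over 0.5 m/s there) ((horizontal distance between driver and rack_hole0 below 0.02 m or horizontal distance between driver and rack_hole1 below 0.02 m) and z of driver in the frame of rack below 0.034 m and linear speed of driver above 0.5 m/s).
It fails at once if a bystander is moved by more than 30 mm (distance of any of driver_small, cover, bearing, oil, mug, screwdriver, tray, coupling from where it was at the start of the episode above 0.03 m).
It also fails if it takes over 58 s, if anything falls off the work surface, if the arm or the gripper's body presses on something with over 40 N, if the wrist force passes 120 N, or if a joint passes its speed limit or range.

## Robot

A 6-joint arm with a two-finger parallel gripper is mounted at the origin on the work surface. World frame = base frame: x ahead of the robot, y to its left, z up, the work surface at z = 0. Lengths are in m, angles in rad, forces in N, time in s.
With the tool pointing down it reaches from about 0.375 to 0.975 m from the base axis. Payload 3.8 kg.
Tool frame: the origin (TCP) lies midway between the tips of the shut fingers; the grasp point (between the pads) lies 19 mm behind it; z points along the fingers, y is the line along which they close (so a half turn about z gives the same grasp; the last joint's range is limited). The gripper opens to 88 mm and grips with 3 to 60 N. Pads are 18 mm wide; open, the fingers measure 123 mm over their backs; the gripper's body (75 mm by 187 mm) begins 45 mm behind the grasp point.
Start: joints at [-1.307, 0.264, 1.604, -0, 1.274, -0.037], TCP at [0.2, -0.645, 0.239] pointing down, gripper open.
Joint ranges: [-2.63, 2.63], [-0.94, 2.18], [0.31, 2.57], [-1.31, 4.45], [0, 2.66], [-2.55, 2.55]. Speed limits (rad/s): [2.57, 2.57, 3.14, 3.14, 3.14, 3.14].

## Interface

Orientations are given as a unit quaternion [x, y, z, w].
In Python, from rig import * gives the robot as it stands. Calls block until the motion is done:
- reach(position, orientation): joint-space move of the TCP to a pose.
- servo_line(position, rotation=None, feed=0.15): straight line of the TCP; rotation=None keeps the orientation; feed is the mean speed in m/s.
- set_joints(angles): joint-space move.
- gripper_to(opening, effort=None): finger opening in m; effort is the grip in N (None keeps the last); returns when the fingers have stopped.
- dwell(seconds).
- solve_ik(position, orientation): joint angles nearest the present ones, or None.
- camera(name): name is "scene" or "top" or "wrist"; returns (picture, depth): 420x560x3 uint8, red, green, blue; 420x560 float32, m along the optical axis (not along the pixel's ray), 0 where there is no reading.
- get_calibration(name): a dict with "mtx" (3x3 intrinsics, pixels), "D" ([k1, k2, p1, p2, k3] as OpenCV has them; the pictures are not rectified), "rvec" (rotation vector, rad) and "tvec" (3), from world to camera coordinates, as OpenCV has them. Camera axes: x right, y down, z forward; pixel columns grow to the right and rows downward; lengths in m; the calibration is good to about 2 mm. A picture is of the moment at which its call begins: read the wrist's pose just before it. get_calibration takes no time and is no camera call; for the wrist camera it gives the pose at the moment of the call.
A pose or a line that the arm cannot do raises MotionError and nothing moves.
- hand_in(): hands the job in; it is judged then, once.
Readings, each from a call of its own:
- current_time_s(): time.
- current_joints(): joint angles.
- current_joint_vel(): joint speeds.
- current_joint_torque(): joint torques, N m.
- current_position(): TCP position.
- current_ee_rot(): TCP orientation.
- current_force(): force on the tool from outside, world axes, zero at the start.
- current_wrist_torque(): the same for the moment, N m.
- current_width(): finger opening in m.
- current_gripper_force(): force on a finger pad.
Only numpy, scipy, OpenCV 4.12 (cv2) and the standard library are available. Lean on these libraries where they do the work, as an engineer would, in place of code of your own. Each camera call takes 0.05 s, during which the arm holds its last target. There are 200 camera calls.

## Working session

There is one attempt and no reset: what is moved stays moved. The work goes in short steps, each a Python script; the robot and the scene stay as the last script left them, time stands still between calls to the robot, and variables do not carry over. Pictures are saved under pics/ and viewed, at most 10 in all, crops included, and the job is handed in when it is done.

```bash
mkdir -p pics; ls
cat > h.py <<'E'
from rig import *
import numpy as np, cv2
from scipy.spatial.transform import Rotation as R
def snap(n,f):
    c=get_calibration(n); p,d=camera(n); cv2.imwrite(f'pics/{f}.png',p[:,:,::-1]); np.savez(f'pics/{f}.npz',p=p,d=d,**c); return p,d,c
def cloud(d,c):
    K=np.array(c['mtx']);D=np.array(c['D'],float);Rm=cv2.Rodrigues(np.array(c['rvec'],float))[0];t=np.array(c['tvec'],float).reshape(3)
    v,u=np.mgrid[:d.shape[0],:d.shape[1]]
    n=cv2.undistortPoints(np.stack([u,v],-1).reshape(-1,1,2).astype(float),K,D).reshape(d.shape+(2,))
    X=np.dstack([n*d[...,None],d]); W=(X-t)@Rm; W[d<=0]=np.nan
    return W
def down(yaw): # tool z down, tool y axis at angle yaw (world)
    y=np.array([np.cos(yaw),np.sin(yaw),0]);z=np.array([0,0,-1.]);x=np.cross(y,z)
    return R.from_matrix(np.stack([x,y,z],1)).as_quat()
E
python3 - <<'E'
from h import *
for n in ['scene','top','wrist']:
    p,d,c=snap(n,n+'0'); print(n,-cv2.Rodrigues(np.array(c['rvec'],float))[0].T@np.array(c['tvec']).reshape(3))
print(current_time_s(),current_ee_rot())
a=cv2.imread('pics/top0.png');cv2.imwrite('pics/t.png',a)
E
```

```text
pics
scene [1.10608742 0.65641418 0.90927145]
top [ 0.42539291 -0.01750731  1.13692401]
wrist [ 0.27156996 -0.62189417  0.38350145]
0.15 [ 9.88712724e-01  1.49821247e-01 -9.22953315e-05 -8.56898124e-04]
```

View pics/top0.png

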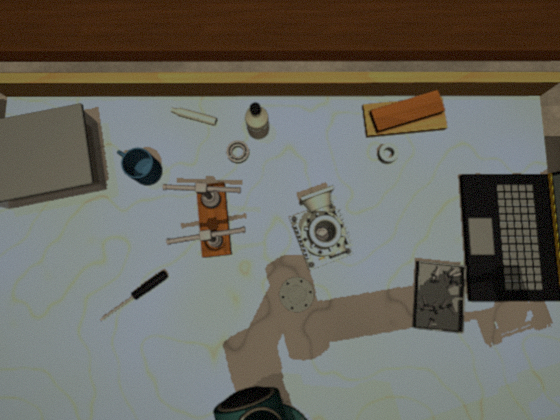

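View pics/scene0.png

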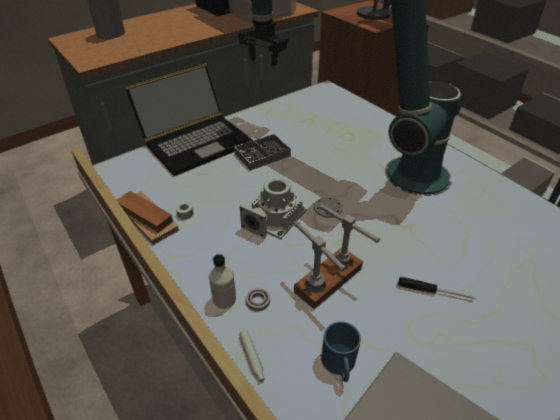

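Top view: the rack is at about (213,218), with T-bars at (203,187) and (206,237). The reducer hub is at (323,231), its motor flange towards +x. I'll take coarse positions from the depth image.

Run:
```python
from h import *
z=np.load('pics/top0.npz');W=cloud(z['d'],z)
def sel(u0,u1,v0,v1,a,b):
    w=W[v0:v1,u0:u1].reshape(-1,3);return w[(w[:,2]>a)&(w[:,2]<b)]
for n,a in dict(rack=(185,240,175,262,.028,.04),bars=(155,250,170,250,.145,.19),hub=(285,360,195,270,.118,.132),bars1=(155,250,170,212,.15,.19),bars2=(155,250,215,250,.15,.19)).items():
    w=sel(*a); r=cv2.minAreaRect(w[:,:2].astype(np.float32)); print(n,len(w),w.mean(0),r)
```

```text
rack 1188 [0.55696475 0.15129069 0.0335183 ] ((0.5652629137039185, 0.15423227846622467), (0.18999049067497253, 0.07510872185230255), 6.217979431152344)
bars 814 [0.56236919 0.15196063 0.1806009 ] ((0.5672645568847656, 0.15235508978366852), (0.1384151428937912, 0.17791692912578583), 5.484499931335449)
hub 484 [ 0.52432011 -0.12680048  0.12448672] ((0.5242528319358826, -0.12690681219100952), (0.07681601494550705, 0.0766017958521843), 62.494510650634766)
bars1 404 [0.61632899 0.1577435  0.18047481] ((0.6169404983520508, 0.15912394225597382), (0.021753236651420593, 0.1767539381980896), 0.10634730756282806)
bars2 410 [0.50919905 0.14626239 0.18072515] ((0.5095151662826538, 0.1466003805398941), (0.02129299007356167, 0.1781141757965088), 9.409444808959961)
```

```bash
cat >> h.py <<'E'
def campose(c):
    Rm=cv2.Rodrigues(np.array(c['rvec'],float))[0]; return Rm.T, -Rm.T@np.array(c['tvec'],float).reshape(3)
E
python3 - <<'E'
from h import *
c=get_calibration('wrist');Rc,pc=campose(c);T=R.from_quat(current_ee_rot()).as_matrix()
ct=T.T@(pc-current_position()); print('cam in tool',ct.round(4),(T.T@Rc).round(3),np.array(c['mtx'])[0,0])
def over(x,y,zc,yaw):
    q=down(yaw);p=np.array([x,y,zc])-R.from_quat(q).as_matrix()@ct;return p,q
for y in (0,np.pi,):
  for t in ((.57,.152,.55),(.5243,-.1268,.5)):
    p,q=over(*t,y);s=solve_ik(p,q);print(y,p,None if s is None else np.round(s,2))
for yaw in (0,np.pi):
    s=solve_ik([.5243,-.1268,.18],down(yaw));print(np.round(s,2) if s is not None else None)
E
```

```text
cam in tool [ 0.0751 -0.0002 -0.146 ] [[ 0.002 -0.957 -0.292]
 [ 1.     0.002  0.001]
 [ 0.    -0.292  0.957]] 312.7154762706585
0 [0.57023536 0.07688254 0.40402818] [ 0.09  0.02  1.59 -0.    1.54  0.09]
0 [ 0.52453536 -0.20191746  0.35402818] [-0.41 -0.    1.69 -0.    1.45 -0.41]
3.141592653589793 [0.56976464 0.22711746 0.40402818] None
3.141592653589793 [ 0.52406464 -0.05168254  0.35402818] None
[-0.28  0.05  1.96 -0.    1.13 -0.28]
None
```

```bash
cat >> h.py <<'E'
CT=np.array([.0751,-.0002,-.146])
def over(x,y,zc,yaw):
    q=down(yaw);return np.array([x,y,zc])-R.from_quat(q).as_matrix()@CT,q
E
python3 - <<'E'
from h import *
reach(*over(.5243,-.1268,.45,0)); p,d,c=snap('wrist','bore')
reach(*over(.563,.18,.55,0)); p2,d2,c2=snap('wrist','rack')
W=cloud(d,c);m=(abs(W[...,2]-.125)<.004);w=W[m];w=w[np.hypot(w[:,0]-.5243,w[:,1]+.1268)<.05]
print('hub',len(w),w.mean(0),cv2.minEnclosingCircle(w[:,:2].astype(np.float32)))
W=cloud(d2,c2)
def s(a,b,x0=-9,x1=9):
    w=W.reshape(-1,3);return w[(w[:,2]>a)&(w[:,2]<b)&(w[:,0]>x0)&(w[:,0]<x1)&(w[:,1]>.0)&(w[:,1]<.3)]
print('rack',cv2.minAreaRect(s(.028,.039).astype(np.float32)[:,:2]))
for x0,x1 in((.45,.56),(.57,.7)):
    w=s(.17,.2,x0,x1);print('bar',len(w),w.mean(0),cv2.minAreaRect(w[:,:2].astype(np.float32)))
    w=s(.05,.062,x0,x1);print('sock',len(w),w.mean(0),w.max(0)-w.min(0),cv2.minEnclosingCircle(w[:,:2].astype(np.float32)))
a=np.hstack([cv2.imread('pics/bore.png'),cv2.imread('pics/rack.png')]);cv2.imwrite('pics/v1.png',cv2.resize(a,(800,300)))
def uv(P,c): return cv2.projectPoints(np.array([P],float),np.array(c['rvec'],float),np.array(c['tvec'],float),np.array(c['mtx']),np.array(c['D'],float))[0].ravel()
print(uv([.5243,-.1268,.046],c),current_time_s())
u,v=uv([.5243,-.1268,.046],c).astype(int);b=cv2.imread('pics/bore.png')[v-60:v+60,u-60:u+60];cv2.imwrite('pics/nut.png',cv2.resize(b,(600,600),interpolation=cv2.INTER_CUBIC))
E
```

```text
hub 2748 [ 0.52476803 -0.12279717  0.12453658] ((0.524690568447113, -0.12437215447425842), 0.03931926190853119)Traceback (most recent call last):
  File "<stdin>", line 9, in <module>
cv2.error: OpenCV(4.12.0) /io/opencv/modules/imgproc/src/convhull.cpp:143: error: (-215:Assertion failed) total >= 0 && (depth == CV_32F || depth == CV_32S) in function 'convexHull'
```

View pics/rack.png

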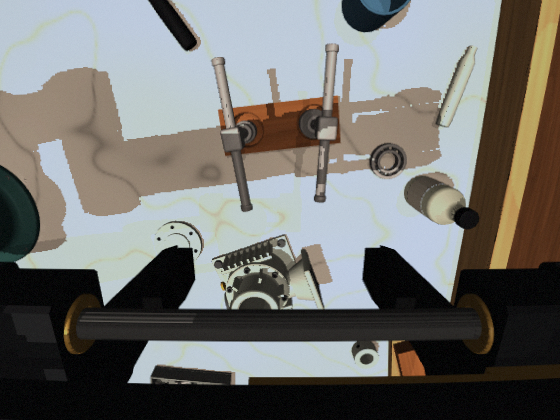

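The wrist view over the rack shows the two T-handles at about (233,135) and (325,130). The left one, at smaller x, leans in perspective. The sockets are at (245,128) and (312,122).

```bash
cat > m.py <<'E'
from h import *
c2=np.load('pics/rack.npz');c=np.load('pics/bore.npz');d2=c2['d']
W=cloud(d2,c2);f=lambda w:np.ascontiguousarray(w[:,:2],dtype=np.float32)
def s(a,b,x0=-9,x1=9):
    w=W.reshape(-1,3);return w[(w[:,2]>a)&(w[:,2]<b)&(w[:,0]>x0)&(w[:,0]<x1)&(w[:,1]>.0)&(w[:,1]<.3)]
print('rack',cv2.minAreaRect(f(s(.028,.039,.45,.67))))
for x0,x1 in((.45,.56),(.57,.7)):
    w=s(.165,.2,x0,x1);print('bar',len(w),w.mean(0),cv2.minAreaRect(f(w)))
    w=s(.05,.062,x0,x1);print('sock',len(w),w.mean(0),w.max(0)-w.min(0),cv2.minEnclosingCircle(f(w)))
def uv(P,c): return cv2.projectPoints(np.array([P],float),np.array(c['rvec'],float),np.array(c['tvec'],float),np.array(c['mtx']),np.array(c['D'],float))[0].ravel()
q=uv([.5243,-.126,.046],c);print(q)
im=cv2.imread('pics/bore.png');u,v=q.astype(int);b=im[v-50:v+50,u-50:u+50];b=cv2.resize(b,(500,500),interpolation=cv2.INTER_CUBIC)
r2=cv2.imread('pics/rack.png')[80:180,205:345]
o=np.zeros((500,800,3),np.uint8);o[:,:500]=b;r2=cv2.resize(r2,(300,214));o[:214,500:]=r2;o[220:445,500:]=cv2.resize(im,(300,225))
cv2.imwrite('pics/nut.png',o)
E
python3 m.py
```

```text
rack ((0.5649808049201965, 0.15725895762443542), (0.1910342127084732, 0.07351502031087875), 6.66318416595459)
bar 1885 [0.50954165 0.15416211 0.18298507] ((0.509584367275238, 0.14910027384757996), (0.022122260183095932, 0.17715492844581604), 9.041760444641113)
sock 115 [0.51681771 0.15226136 0.05573515] [0.02892383 0.03172524 0.01152134] ((0.5107408761978149, 0.14943721890449524), 0.01649962179362774)
bar 1928 [0.61674971 0.16744828 0.18296949] ((0.6174890398979187, 0.16201229393482208), (0.17770817875862122, 0.021960733458399773), 87.1807632446289)
sock 265 [0.60871369 0.16415222 0.05713198] [0.03158307 0.04049183 0.01035695] ((0.6170635223388672, 0.1619638353586197), 0.021308863535523415)
[278.58928502 110.70000945]
```

View pics/nut.png

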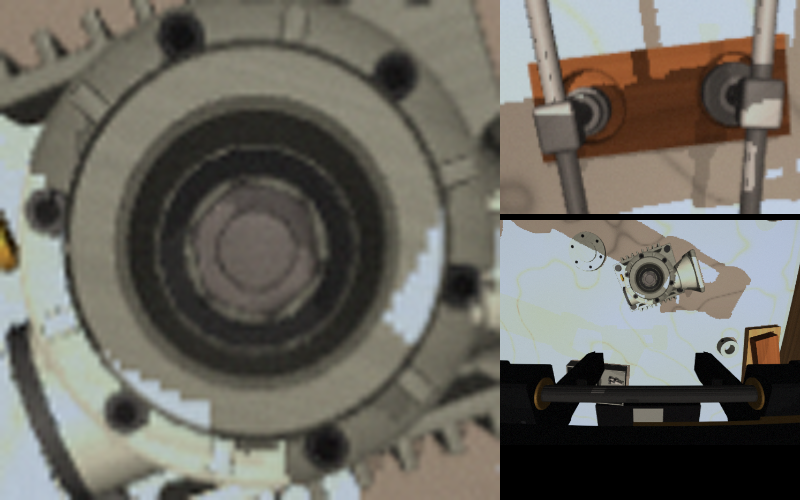

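The large driver is at about (0.617, 0.161): its socket ring measures 43 mm across, against 33 mm for the other. It stands in the hole at the block's +x end. The bore view shows the nut and shaft near the bore's middle. I'll grasp the driver now.

```bash
cat > g.py <<'E'
from h import *
def head(f):
    z=np.load(f'pics/{f}.npz');w=cloud(z['d'],z).reshape(-1,3);b=(abs(w[:,0]-.617)<.03)&(abs(w[:,1]-.16)<.1)
    h=w[b&(w[:,2]>.186)&(w[:,2]<.2)][:,:2];k=w[b&(w[:,2]>.172)&(w[:,2]<.2)][:,:2]
    l=cv2.fitLine(np.float32(k),cv2.DIST_HUBER,0,.01,.01).ravel()
    return len(h),(h.max(0)+h.min(0))/2,np.degrees(np.arctan2(l[1],l[0]))
for f in('top0','rack'):print(f,head(f))
a=head('top0');b=head('rack');xy=(a[1]+b[1])/2;yaw=np.radians(b[2]%180-90);print(xy,yaw)
q=down(yaw)
reach([*xy,.26],q);gripper_to(.06,60);print(current_force(),current_wrist_torque())
servo_line([*xy,.157],feed=.12);print(current_force())
gripper_to(.0,60);print(current_width(),current_gripper_force(),current_force(),current_position())
np.savez('grasp.npz',xy=xy,yaw=yaw)
print(current_time_s())
E
python3 g.py
```

```text
top0 (111, array([0.61695141, 0.15871495]), np.float32(87.24016))
rack (449, array([0.6173702 , 0.16171272]), np.float32(87.78515))
[0.61716081 0.16021384] -0.038656447
[ 0.06758683 -0.7067627   0.402116  ] [-0.02836014 -0.09371207  0.07772033]
[-0.19763004 -0.79431358  0.37881548]
0.021345970848461352 59.98820297420025 [0.2230556  0.59187921 0.72919541] [0.61733967 0.16026384 0.15718356]
6.425
```

Run:
```python
from h import *
g=np.load('grasp.npz');yaw=float(g['yaw']);xy=g['xy']
servo_line([*xy,.22],feed=.1);servo_line([*xy,.35],feed=.2)
print('w',current_force(),current_wrist_torque(),current_width())
q=down(yaw);reach([.5245,-.1257,.35],q);dwell(.2)
f0=current_force();print('f0',f0,current_wrist_torque())
for z in (.29,.265,.25,.235):
    servo_line([.5245,-.1257,z],feed=.08);f=current_force()-f0;print(z,f.round(2))
    if np.linalg.norm(f)>6:break
print(current_position(),current_joints(),current_time_s())
np.save('f0.npy',f0)
snap('scene','in')
```

```text
w [-0.37239232 -0.80347489 -6.85397167] [-0.01065633 -0.12046841 -0.0745442 ] 0.021156137225383485
f0 [ 0.6578225   0.23986995 -4.85139272] [-0.02658627 -0.08730666  0.03005193]
0.29 [-0.54  0.43 -0.3 ]
0.265 [-0.27 -0.71 -0.68]
0.25 [-0.42  0.13 -0.5 ]
0.235 [-0.77  0.02  0.19]
[ 0.52374405 -0.1254821   0.23383142] [-2.81407965e-01  1.02884353e-02  1.89962319e+00  5.81730952e-06
  1.23393267e+00 -2.42751642e-01] 11.3833
```

Run:
```python
from h import *
f0=np.load('f0.npy');c=np.array([.5245,-.1257])
for ax in (0,1):
    lim=[]
    for s in (1,-1):
        for k in range(2,17):
            p=c.copy();p[ax]+=s*k*.0006;servo_line([*p,.235],feed=.02 if k>2 else .04)
            fs=np.mean([current_force()[ax] for _ in range(3)])-f0[ax]
            if abs(fs)>3 and fs*s<0:break
        lim.append(p[ax]);print(ax,s,p[ax].round(4),fs.round(2),current_position()[:2].round(4))
        servo_line([*c,.235],feed=.04)
    c[ax]=np.mean(lim)
servo_line([*c,.235],feed=.03);np.save('c.npy',c);print(c,current_position(),current_force()-f0,current_time_s())
```

```text
0 1 0.5305 -3.84 [ 0.5301 -0.1257]
0 -1 0.5185 3.01 [ 0.519  -0.1258]
1 1 -0.1185 -3.38 [ 0.5246 -0.1187]
1 -1 -0.1335 3.06 [ 0.5245 -0.1333]
[ 0.5245 -0.126 ] [ 0.52451561 -0.12623615  0.23499844] [-1.17068467  0.12496247 -1.03858377] 23.2083
```

```bash
cat > s.py <<'E'
from h import *
c=np.load('c.npy');servo_line([*c,.198],feed=.08)
F=lambda n=3:np.mean([current_force() for _ in range(n)],0)
f0=F();t0=current_wrist_torque();np.savez('b.npz',f0=f0,t0=t0);z=.198;q=current_ee_rot()
print(f0,t0)
def lower(lo,fmax=6):
    global z
    while z>lo:
        z-=.0012;servo_line([*c,z],feed=.03);f=F()[2]-f0[2]
        if f>fmax:break
    return f
f=lower(.180);print('contact z',z,current_position()[2],f,current_time_s())
n=0;yaw=float(np.load('grasp.npz')['yaw'])
while current_position()[2]>.1845 and n<22 and current_time_s()<36:
    n+=1;j=current_joints() if n==1 else j;j=np.array(j);j[5]+=.06;set_joints(j)
    f=F()[2]-f0[2];zz=current_position()[2];print(n,round(f,1),round(zz,4),current_wrist_torque()[2].round(2),end=' | ')
    if f<2.5:
        z=zz;c2=c;yaw=j[0]-j[5];
        f=lower(.1785,7);print('\nlower',z,current_position(),f);j=np.array(current_joints())
print(current_position(),current_joints(),F()-f0,current_time_s())
E
python3 s.py
```

```text
[ 0.84402002 -0.20538022 -5.31485898] [-0.06734292 -0.08373069 -0.05012995]
contact z 0.18839999999999996 0.18958510543389764 8.428291671861018 25.8167
1 5.1 0.1895 -0.07 | 2 2.9 0.1891 -0.01 | 3 -0.0 0.1887 0.01 | 
lower 0.17791071333598305 [ 0.52494854 -0.12611814  0.1790556 ] 7.6503312620573105
[ 0.52494854 -0.12611814  0.1790556 ] [-2.81876071e-01  5.34162990e-02  1.95993751e+00 -7.22937057e-05
  1.12552378e+00 -6.31923984e-02] [-3.61387383  1.9939514   7.65033126] 28.8167
```

The socket has dropped fully over the nut, with its end at about 32 mm. I'll turn it now.

```bash
cat > t.py <<'E'
from h import *
b=np.load('b.npz');c=np.load('c.npy');servo_line([*c,.1795],feed=.03)
T=lambda:np.mean([current_wrist_torque()[2] for _ in range(4)])-b['t0'][2]
j=np.array(current_joints());j0=j[5];j[5]+=.2;set_joints(j);print(T())
j[5]+=.2;set_joints(j);print(T(),current_position(),current_force()-b['f0'])
while j[5]<j0+1.45 and current_time_s()<46:
    j[5]+=.04;set_joints(j);t=T();print(round(j[5]-j0,2),t.round(3),current_time_s())
    if abs(t)>.5: break
print(current_force()-b['f0'],current_position(),current_width(),current_time_s())
E
python3 t.py
```

```text
0.20118940271333227
0.2965024894459384 [ 0.52440062 -0.1258762   0.17911981] [-2.2405963   1.27300146  4.68924439]
0.44 0.359 29.9333
0.48 0.355 30.1833
0.52 0.384 30.4333
0.56 0.395 30.6833
0.6 0.353 30.9333
0.64 0.339 31.1833
0.68 0.307 31.4333
0.72 0.354 31.6833
0.76 0.386 31.9333
0.8 0.35 32.1833
0.84 0.354 32.4333
0.88 0.381 32.6833
0.92 0.343 32.9333
0.96 0.32 33.1833
1.0 0.406 33.4333
1.04 0.353 33.6833
1.08 0.401 33.9333
1.12 0.436 34.1833
1.16 0.36 34.4333
1.2 0.464 34.6833
1.24 0.604 34.9333
[-2.81772378  4.17364325  3.92937562] [ 0.52452066 -0.12596555  0.179129  ] 0.02108023284372852 34.9333
```

The twist climbs at about 3.5 N m/rad from the drag level, so the nut is home at 0.60 N m. I'll ease off, lift out and return the driver.

```bash
cat > r.py <<'E'
from h import *
b=np.load('b.npz');c=np.load('c.npy');g=np.load('grasp.npz')
T=lambda:np.mean([current_wrist_torque()[2] for _ in range(4)])-b['t0'][2]
j=np.array(current_joints())
for k in range(12):
    j[5]-=.03;set_joints(j);t=T();print(round(t,3),end=' ')
    if t<.08:break
for z in (.183,.190,.2,.24):
    servo_line([*c,z],feed=.04 if z<.21 else .1);print(z,(current_force()-b['f0']).round(1),T().round(2))
servo_line([*c,.35],feed=.2)
print(current_time_s(),current_width())
q=down(float(g['yaw']));xy=g['xy']
reach([*xy,.35],q);servo_line([*xy,.20],feed=.2);dwell(.1);f0=current_force();print(f0)
z=.20
while z>.150:
    z-=.003 if z>.163 else .0012;servo_line([*xy,z],feed=.05);f=np.mean([current_force() for _ in range(3)],0)-f0
    if f[2]>5 or np.hypot(*f[:2])>10:break
print('down',z,current_position(),f,current_time_s())
snap('scene','back')
E
python3 r.py
```

```text
0.454 0.345 0.19 0.104 0.035 0.183 [-2.   3.8 -0.5] 0.04
0.19 [-1.2  0.9  2.6] 0.05
0.2 [-0.5  0.7 -1. ] -0.0
0.24 [ 0.1  0.6 -0.3] 0.04
38.4083 0.021637432725802423
[ 0.13156594  0.39409255 -4.96440065]
down 0.15619999999999995 [0.61751511 0.16024112 0.15715387] [-0.95829815 -0.77046265  5.8100558 ] 44.8083
```

Run:
```python
from h import *
xy=np.load('grasp.npz')['xy']
gripper_to(.05,20);servo_line([*xy,.26],feed=.15)
reach(*over(.563,.18,.55,0));p,d,c=snap('wrist','fin')
w=cloud(d,c).reshape(-1,3);w=w[(w[:,2]>.186)&(w[:,2]<.2)&(abs(w[:,0]-.617)<.03)&(abs(w[:,1]-.16)<.05)]
print((w.max(0)+w.min(0))/2,current_force(),current_time_s())
```

```text
[0.61734859 0.16152542 0.19016917] [ 0.12894571  0.31028052 -1.51903927] 47.0333
```

View pics/fin.png

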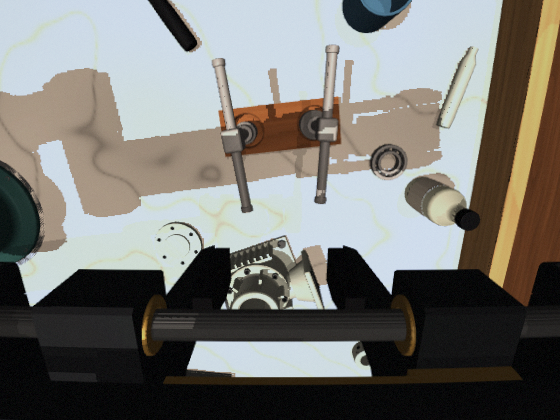

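The driver is upright in its hole at (325,130), as before, and nothing else has moved. I'm handing in the job.

```bash
python3 -c "
from rig import *
print(hand_in())"
```

```text
the job is handed in; nothing more can be done
None
```

The nut was turned until it came up firm at about 0.6 N m, the large driver is back upright on the floor of its hole and let go, and the job was handed in at about 47 s; no verdict was shown.

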